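# Function check of a machine's latching stop button

## Robot

A 7-joint arm with a two-finger parallel gripper is mounted at the origin on the work surface. World frame = base frame: x ahead of the robot, y to its left, z up, the work surface at z = 0. Lengths are in m, angles in rad, forces in N, time in s.
With the tool pointing down it reaches from about 0.4 to 0.85 m from the base axis. Payload 4.5 kg.
Tool frame: the origin (TCP) lies where the fingers leave the gripper's body, on its centre line; the fingertips stand 64 mm ahead of it and the grasp point (between the pads) lies 45 mm ahead of it; z points along the fingers, y is the direction in which the jaws open and shut (so a half turn about z gives the same grasp; the last joint's range is limited). The gripper opens to 88 mm and grips with 3 to 60 N. Pads are 18 mm wide; open, the fingers measure 123 mm over their backs; the gripper's body (75 mm by 187 mm) begins 45 mm behind the grasp point.
Start: joints at [1.245, 0.689, -0.195, 1.565, 0.157, 0.902, -0.215], TCP at [0.22, -0.585, 0.303] pointing down, gripper open.
Joint ranges: [-3.01, 3.01], [-0.46, 2.08], [-1.47, 1.51], [0.13, 2.56], [-1, 4.14], [0.04, 2.09], [-2.66, 2.66]. Speed limits (rad/s): [2.57, 2.57, 3.14, 3.14, 3.14, 3.14, 3.14].

## Interface

Orientations are given as a unit quaternion [x, y, z, w].
In Python, from plant import monitor, snapshot, workorder, finder gives the robot as it stands.
- The arm moves only by the tool carry_out, never from a script. Its argument "motion" is one flat list of numbers, 6 for each row, row after row: the shift along the tool's x, y, z in cm, then the turn, a rotation vector about the tool's x, y, z in rad. In form: [x, y, z, rx, ry, rz, x, y, z, rx, ry, rz, ...]. A call has 1 to 8 rows; each row shifts and turns the commanded pose from where the row before left it, along the tool's axes as they then stand; what a row does not reach is not made up. A row lasts 1/8 s, in which the tool goes at most 62.5 mm and 10.7 degrees, less where a joint would pass 70% of its speed; a pose out of reach is approached as far as the arm can. A call with a gripper value outside its range is refused whole. "hand" is the finger opening in cm, from 0 to 8.81, set as the call begins (left out, the last holds). The fingers move at their own pace and stop on an object; "grip_force" is the grip in N (left out, the last holds). Time passes only in rows, so rows that do not move let the fingers close. It gives the time, the measured TCP pose, the force and the opening at its end, in the units of the state.
- monitor.get_state(): the state, without advancing time (a new reading comes with each control period).
- snapshot(name): name is "scene" or "side" or "wrist"; returns a dict with "frame" (420x560x3 uint8, red, green, blue), "range_z" (420x560 float32, m along the optical axis (not along the pixel's ray), 0 where there is no reading), "fx", "fy", "cx", "cy" (pixels), "D" ([k1, k2, p1, p2, k3] as OpenCV has them; the pictures are not rectified), "rvec" (rotation vector, rad) and "tvec" (3), from world to camera coordinates, as OpenCV has them; the wrist camera has in their place "hand_eye" (4x4, takes a point from camera to tool coordinates, whose origin is the TCP and whose axes are the flange's). Camera axes: x right, y down, z forward; pixel columns grow to the right and rows downward; lengths in m; the calibration is good to about 2 mm. A picture is of the moment at which its call begins: read the wrist's pose just before it.
- workorder.finish_job(): hands the job in, once; it reports no verdict.
Trained networks look in a picture, given as the dict that the camera call returned (one of the last four; its "shot" number tells which), for a name from the list of things; names that differ only in an ending like _2 or _b are one class to them, and where a whole thing is asked for, a point or a joint stands for the part that bears it (a point fixed in the world has none). Each returns a list of dicts, best first, with "p" (0 to 1); they miss things now and then, are a little off and sometimes report something else, mostly with a low value. They report only what shows in the picture. A call takes as long as a camera call.
- finder.masks_of(picture, thing): "pixels" (420x560 bool, what is visible of it) and "extent" ([left, top, right, bottom] in pixels, round what is visible of it).
The state is a dict: "clock": time; "q": joint angles; "qd": joint speeds; "joint_torque": joint torques, N m; "tool_pos": TCP position; "eef_rot": TCP orientation; "contact_force": force on the tool from outside, world axes, zero at the start; "moment": the same for the moment, N m; "opening": opening from 0.0 (shut) to 1.0 (fully open).
Only numpy, scipy, OpenCV 4.12 (cv2) and the standard library are available. Lean on these libraries where they do the work, as an engineer would, in place of code of your own. Each camera call takes 0.05 s, during which the arm holds its last target. There are 200 camera calls.

## Task

Do the daily check of the buffing machine's stop button: press the mushroom in until it latches and take the hand off so that it is seen to stay in by itself, then push one of its lobes round clockwise with a fingertip, without taking hold of the head, until the head springs out again and is let go. After that press the reset button, the projecting one next to the mushroom, fully in and let it come back. Do not press the start button in the guard ring, and leave the things standing around where they are.

Things in the scene. Friction and masses are not known exactly. Their poses are not given: they have to be found in the camera images.
- machine: white bench buffing machine with its grey control box, one fixed unit. Origin on the bench right under the mushroom's axis, z up; from there the box runs along its -y. Box: x -65 to +65, y +55 to -235 mm, flat level top 90 mm above the bench, with mushroom at y 0, reset -85, start -145, lamp and selector about -203. The machine itself fills x -95 to +225, y -270 to -670 mm, up to 270 mm high
- stop_top (a point): centre of the mushroom's domed top, 128 mm above the bench when out, 120 when latched; moves with it. The dome has a flat of 28 mm diameter to press on. Below the head are a 22 mm stem and, on the box, a collar 52 mm across and 8 mm high
- stop_head: round red hub of the mushroom head without the lobes: vertical axis, 32 mm diameter, side 14 mm high from 20 to 34 mm above the box's top when out (8 mm lower when latched), dome 4 mm higher. Origin on its axis at the level of the box's top when out
- lobe_a: one of three equal lobes on the head's rim: upright round boss, 20 mm diameter, 14 mm high, its centre 20 mm from the head's axis, so reaching out to 30 mm; between lobes lies a bay down to the 16 mm radius hub. Origin at the lobe's centre, own x axis pointing outward. Underside 20 mm above the box's top when out, 12 mm when latched. Moves and turns with the head
- lobe_b: second lobe, as lobe_a, a third of a turn counter-clockwise from it seen from above
- lobe_c: third lobe, as lobe_a, a third of a turn counter-clockwise from lobe_b seen from above
- stop_press (a joint): how far the mushroom is pressed in, m: 0 out, 0.008 latched, 0.010 bottom stop. About 5 N moves it, 8 to 9 N takes it to the bottom; past 0.008 it latches by itself, stays in when let go and cannot be pulled out. Only turning the head frees it; then its spring drives it out to 0, at the latest when the finger comes off
- stop_turn (a joint): how far the head is turned clockwise seen from above, rad: 0 at rest, end stop at 0.9; a spring takes it back to 0 when let go. At about 0.5 (30 degrees) the latch frees; that takes about 0.1 N m, or 4 N at a lobe
- reset_top (a point): centre of the top of the reset button: a dark round cap of 24 mm diameter in a flat bezel of 32 mm, standing 13 mm above the box's top; the one next to the mushroom
- reset_button (a joint): how far the reset button is pressed, m: 0 out, 0.006 fully in; about 5 N presses it fully in, and it springs back
- start_top (a point): centre of the top of the start button: a dark round cap of 24 mm diameter sunk 3 mm below the rim of a steel guard ring (37 mm outside, 12 mm high). Not to be pressed
- start_button (a joint): how far the start button is pressed, m: 0 out, 0.006 fully in; about 2 N starts to move it
- strip: loose black rubber test strip, 22 x 95 x 6 mm, lying lengthwise on the control box's top about 45 mm beside the reset and start buttons, on the side away from the robot; origin at the centre of its underside. Bystander
- beaker: open stainless beaker, 72 mm across, 85 mm high, standing on the bench close to the control box; origin at the centre of its underside. Bystander
- jar: white plastic jar, 58 mm across, 78 mm high, on the bench close to the control box; origin at the centre of its underside. Bystander
- screwdriver: screwdriver, 200 mm long with a 26 mm thick handle, lying on the bench in front of the control box, on the robot side; origin under its middle. Bystander
- weight: turned steel weight, 48 mm across, 66 mm high with a small knob on top, on the bench close to the control box; origin at the centre of its underside. Bystander
- outsole: flat black rubber shoe outsole, 253 x 90 x 9 mm, lying on the bench well to the left; origin under its middle. Bystander
- gauge: bench thickness gauge with a dial, 75 x 55 mm foot, 124 mm high, on the bench at the far left; origin at the centre of its underside. Bystander

How it is judged:
On the way, in this order (a step that is already met when the one before it is completed fails the run):
1. the mushroom is latched in and stays in with no finger on it (value of joint stop_press above 0.007 m and contact force between the fingers and stop_head below 0.3 N and contact force between the fingers and lobe_a below 0.3 N and contact force between the fingers and lobe_b below 0.3 N and contact force between the fingers and lobe_c below 0.3 N), for 0.2 s.
2. the head has been turned clockwise and has sprung out again (value of joint stop_press below 0.002 m), for 0.1 s.
3. the head is let go, out and turned back, and the reset button is pressed in (value of joint reset_button above 0.0045 m and value of joint stop_press below 0.0015 m and value of joint stop_turn below 0.1 rad), for 0.05 s.
At the end, for the whole second after the job is handed in: the stop button is out (within 1.5 mm) and its head turned back (within 0.08 rad), the reset and start buttons are out (within 1 mm), and the robot touches nothing (value of joint stop_press below 0.0015 m and value of joint stop_turn below 0.08 rad and value of joint each of reset_button, start_button below 0.001 m).
It fails at once if the start button is pressed (1.5 mm or more) (value of joint start_button above 0.0015 m).
It fails at once if the head is gripped: two of its lobes pushed at once while it is turned (value of joint stop_turn above 0.1 rad and ((contact force between the fingers and lobe_a above 1 N and contact force between the fingers and lobe_b above 1 N) or (contact force between the fingers and lobe_b above 1 N and contact force between the fingers and lobe_c above 1 N) or (contact force between the fingers and lobe_a above 1 N and contact force between the fingers and lobe_c above 1 N))).
It fails at once if a bystander is lifted, or shifted by more than 20 mm (distance of any of strip, beaker, jar, screwdriver, weight, outsole, gauge from where it was at the start of the episode above 0.02 m).
It also fails if it takes over 45 s, if anything falls off the work surface, if the arm or the gripper's body presses on something with over 40 N, if the wrist force passes 120 N, or if a joint passes its speed limit or range.

## Working session

There is one attempt and no reset: what is moved stays moved. The work goes in short steps, Python scripts to look and compute and a tool call to move; the robot and the scene stay as the last step left them, time stands still between calls to the robot, and variables do not carry over. Pictures are saved under pics/ and viewed, about 8 in all and at most 12, crops included, and the job is handed in when it is done.

Besides the shell and the picture viewer there is one more tool, called after "Call:" as a command line: name --argument value ..., lists and objects as JSON in quotes. carry_out: Moves the arm, as the interface text tells. Its arguments: {"type":"object","properties":{"motion":{"type":"array"},"hand":{"type":"number"},"grip_force":{"type":"number"}},"required":["motion"]}

```bash
mkdir -p pics; cat > h.py <<'E'
import numpy as np, cv2
from scipy.spatial.transform import Rotation as R
from plant import monitor, snapshot, workorder, finder
def cam2world(p,st):
    if 'rvec' in p:
        Rm=cv2.Rodrigues(np.array(p['rvec'],float))[0]; t=np.array(p['tvec'],float).ravel()
        return Rm.T, -Rm.T@t
    H=np.array(p['hand_eye']); Rt=R.from_quat(st['eef_rot']).as_matrix()
    return Rt@H[:3,:3], Rt@H[:3,3]+np.array(st['tool_pos'])
def pts(p,st,mask):
    v,u=np.nonzero(mask&(p['range_z']>0)); z=p['range_z'][v,u]
    K=np.array([[p['fx'],0,p['cx']],[0,p['fy'],p['cy']],[0,0,1]])
    n=cv2.undistortPoints(np.stack([u,v],1).astype(float)[:,None],K,np.array(p['D'],float))[:,0]
    A,b=cam2world(p,st)
    return (np.c_[n,np.ones(len(n))]*z[:,None])@A.T+b
def save(p,n): cv2.imwrite('pics/'+n,p['frame'][:,:,::-1])
E
python3 - <<'E'
from h import *
st=monitor.get_state(); print(st['clock'],st['tool_pos'],st['eef_rot'],st['opening'],st['contact_force'])
ims=[]
for c in ('scene','side','wrist'):
    p=snapshot(c); ims.append(p['frame'])
    for n in ('stop_head','lobe_a','reset_top','start_top','strip','beaker','jar','weight'):
        for r in finder.masks_of(p,n)[:3]:
            P=pts(p,st,r['pixels'])
            if r['p']>.3 and len(P): print(c,n,round(r['p'],2),r['extent'],np.median(P,0).round(3),P[:,2].max().round(3))
cv2.imwrite('pics/a.png',cv2.resize(np.vstack([np.hstack(ims[:2]),np.hstack([ims[2],ims[2]*0])]),(800,600))[:,:,::-1])
E
```

```text
0.0 [ 0.21982859 -0.58452742  0.30194047] [ 9.83851610e-01  1.78983844e-01 -2.32581681e-04 -8.59155193e-04] 1.001475536728208 [-0.27012159  0.03692803  0.36776689]
scene stop_head 0.56 [203.9, 189.4, 212.7, 199.3] [0.596 0.01  0.127] 0.132
scene lobe_a 0.65 [203.2, 199.7, 213.6, 204.6] [0.612 0.028 0.121] 0.128
scene lobe_a 0.5 [198.6, 189.2, 201.5, 199.6] [ 0.609 -0.005  0.123] 0.128
scene lobe_a 0.49 [211.2, 190.0, 219.3, 195.8] [0.58  0.019 0.124] 0.131
scene reset_top 0.31 [211.3, 193.9, 217.7, 193.5] [0.58  0.023 0.124] 0.127
scene start_top 0.53 [175.4, 165.1, 184.2, 168.9] [ 0.565 -0.131  0.097] 0.104
scene strip 0.71 [40.2, 49.1, 242.6, 247.4] [ 0.608 -0.328  0.09 ] 0.27
scene strip 0.69 [158.7, 171.7, 177.5, 191.3] [ 0.614 -0.128  0.095] 0.101
scene strip 0.64 [176.4, 168.3, 179.8, 169.5] [ 0.565 -0.131  0.097] 0.104
scene beaker 0.81 [224.1, 224.8, 255.3, 260.3] [0.61  0.13  0.051] 0.088
scene jar 0.69 [198.6, 136.2, 221.3, 167.5] [ 0.446 -0.135  0.055] 0.082
scene weight 0.68 [160.2, 228.1, 181.4, 251.0] [ 0.717 -0.014  0.042] 0.069
side stop_head 0.45 [346.1, 214.8, 357.2, 223.4] [0.592 0.007 0.129] 0.131
side stop_head 0.42 [346.4, 212.7, 355.2, 220.9] [0.605 0.021 0.128] 0.131
side lobe_a 0.62 [344.6, 209.3, 356.3, 221.3] [0.605 0.022 0.127] 0.131
side lobe_a 0.45 [340.4, 216.4, 353.3, 231.3] [0.575 0.011 0.123] 0.13
side reset_top 0.44 [374.0, 252.9, 387.0, 262.8] [ 0.576 -0.074  0.103] 0.106
side strip 0.95 [395.3, 249.1, 444.3, 289.2] [ 0.611 -0.136  0.096] 0.101
side beaker 0.55 [295.4, 182.4, 327.0, 230.6] [0.613 0.134 0.059] 0.089
side jar 0.65 [341.4, 325.0, 378.4, 376.7] [ 0.423 -0.153  0.076] 0.081
side jar 0.61 [296.7, 183.7, 329.7, 230.1] [0.614 0.134 0.059] 0.094
side weight 0.57 [386.0, 212.5, 404.4, 243.4] [ 0.702 -0.032  0.045] 0.069
```

View pics/a.png

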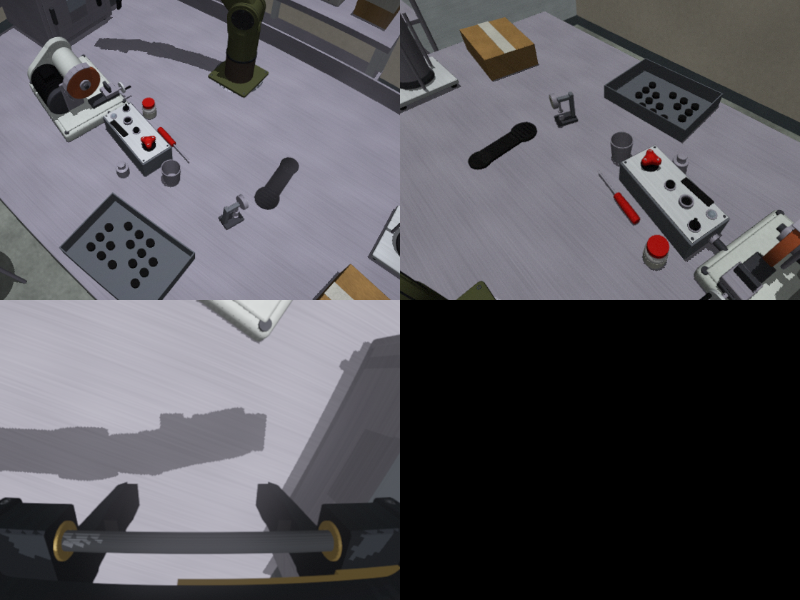

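The box and mushroom are in view. The mushroom is near (0.597, 0.012), reset near (0.576, -0.074), start near (0.565, -0.131), and the heights fit the given sizes. Next I rise and travel towards it with the hand shut.

Call:
carry_out --motion '[0, 0, -3.5, 0, 0, 0, 0, 0, -3.5, 0, 0, 0, 4.6, -3.9, 0, 0, 0, 0, 4.6, -3.9, 0, 0, 0, 0, 4.6, -3.9, 0, 0, 0, 0, 4.6, -3.9, 0, 0, 0, 0, 4.6, -3.9, 0, 0, 0, 0, 4.6, -3.9, 0, 0, 0, 0]' --hand 0

```text
clock: 2.35
tool_pos: [0.3968, -0.2671, 0.373]
eef_rot: [0.984, 0.179, 0.0, 0.0]
contact_force: [0.4, -0.0, 0.5]
opening: 0.115
```

Call:
carry_out --motion '[4.6, -3.9, 0, 0, 0, 0, 4.6, -3.9, 0, 0, 0, 0, 4.6, -3.9, 0, 0, 0, 0, 4.6, -3.9, 0, 0, 0, 0, 0, 0, 0, 0, 0, 0, 0, 0, 0, 0, 0, 0]'

```text
clock: 3.1
tool_pos: [0.513, -0.0585, 0.3726]
eef_rot: [0.984, 0.179, -0.0, 0.0]
contact_force: [-0.3, -0.8, -0.5]
opening: 0.004
```

```bash
python3 - <<'E'
from h import *
st=monitor.get_state(); print(st['clock'],st['tool_pos'],st['eef_rot'],st['opening'],st['contact_force'],st['q'])
p=snapshot('wrist'); save(p,'b.png'); print(np.round(p['hand_eye'],3))
for n in ('stop_head','lobe_a','reset_top','start_top'):
    for r in finder.masks_of(p,n)[:4]:
        P=pts(p,st,r['pixels'])
        if r['p']>.3 and len(P): print(n,round(r['p'],2),r['extent'],P.mean(0).round(4),P[:,2].max().round(3))
E
```

```text
3.1 [ 0.51296123 -0.05847989  0.37256124] [ 9.83856980e-01  1.78955582e-01 -4.52325446e-04  3.71755155e-04] 0.0035873960607779613 [-0.31581992 -0.84348821 -0.51231394] [ 0.18848611  0.46265389 -0.2528116   1.79342378  0.14363913  0.90412376
 -1.33894007]
[[ 0.001 -0.95  -0.313  0.082]
 [ 1.     0.001 -0.     0.   ]
 [ 0.    -0.313  0.95  -0.082]
 [ 0.     0.     0.     1.   ]]
stop_head 0.8 [226.4, 79.1, 251.1, 103.5] [0.596  0.0105 0.1274] 0.13
lobe_a 0.92 [219.7, 82.2, 246.9, 116.8] [0.5837 0.013  0.1256] 0.13
lobe_a 0.9 [224.4, 63.1, 250.0, 94.0] [0.6091 0.0248 0.1228] 0.129
lobe_a 0.74 [250.1, 80.6, 268.0, 105.0] [ 0.6015 -0.0076  0.1247] 0.129
reset_top 0.77 [296.8, 125.6, 319.8, 145.3] [ 0.5777 -0.0723  0.1029] 0.105
start_top 0.87 [342.0, 153.4, 358.3, 175.1] [ 0.5657 -0.1299  0.0989] 0.101
start_top 0.56 [297.5, 125.1, 319.7, 149.5] [ 0.5779 -0.0722  0.1029] 0.105
```

View pics/b.png

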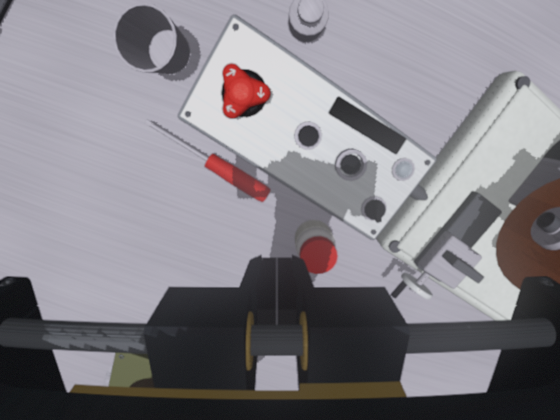

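The wrist view shows the mushroom at about (241,92) with lobes at (232,72), (231,112) and (262,93), reset at (308,135), and the start ring at (350,163). The lobe at about 287° points nearly along my jaw direction, so no turn is needed. I'll go closer for one refining look.

Call:
carry_out --motion '[2.8, -1.8, 4, 0, 0, 0, 2.7, -1.7, 4, 0, 0, 0, 0, 0, 0, 0, 0, 0, 0, 0, 0, 0, 0, 0]'

```text
clock: 3.85
tool_pos: [0.5523, -0.0071, 0.2932]
eef_rot: [0.984, 0.178, -0.0, 0.0]
contact_force: [0.2, 0.1, 0.3]
opening: 0.006
```

```bash
cat > look.py <<'E'
from h import *
import sys
from scipy.optimize import minimize
st=monitor.get_state(); print(st['clock'],st['tool_pos'],st['eef_rot'],st['contact_force'])
p=snapshot('wrist'); save(p,sys.argv[1]); print(p['fx'])
f=p['frame'].astype(int); red=(f[...,0]>90)&(f[...,0]>2*f[...,1])
P=pts(p,st,np.ones(red.shape,bool)); m=red[p['range_z']>0]
zt=float(sys.argv[2])
Q=P[m&(P[:,2]>zt-.005)&(P[:,2]<zt+.01)]; Q=Q[np.linalg.norm(Q[:,:2]-[.598,.0105],axis=1)<.045]
# grid occupancy fit of head outline
g=np.unique((Q[:,:2]/.0008).round().astype(int),axis=0)*.0008
gx,gy=np.mgrid[.55:.65:.0008,-.04:.06:.0008]; G=np.c_[gx.ravel(),gy.ravel()]
from scipy.spatial import cKDTree
occ=cKDTree(g).query(G)[0]<.0012
def model(c):
    d=np.linalg.norm(G-c[:2],axis=1)-.016
    for k in range(3):
        a=c[2]+k*2*np.pi/3; d=np.minimum(d,np.linalg.norm(G-c[:2]-.02*np.array([np.cos(a),np.sin(a)]),axis=1)-.010)
    return d
cost=lambda c:np.abs(1/(1+np.exp(model(c)/.0008))-occ).sum()
b=min((minimize(cost,[*g.mean(0),a],method='Nelder-Mead',options=dict(initial_simplex=[[*g.mean(0),a],[g[:,0].mean()+.003,g[:,1].mean(),a],[g[:,0].mean(),g[:,1].mean()+.003,a],[*g.mean(0),a+.2]])) for a in (4.6,5.0,5.4)),key=lambda r:r.fun)
print('head',b.x[:2].round(4),'lobe deg',np.degrees(b.x[2]).round(1),'cost',b.fun,occ.sum(),'z',Q[:,2].max(),np.median(Q[:,2]))
T=R.from_quat(st['eef_rot']).as_matrix(); print('head in tool',(T.T@(np.r_[b.x[:2],zt]-st['tool_pos'])*100).round(2))
for n in ('reset_top','start_top'):
    for r in finder.masks_of(p,n)[:2]:
        W=pts(p,st,r['pixels'])
        if r['p']>.3 and len(W): print(n,round(r['p'],2),W.mean(0).round(4),'tool',(T.T@(W.mean(0)-st['tool_pos'])*100).round(2))
E
python3 look.py c.png 0.124
```

```text
3.85 [ 0.5523417  -0.00714876  0.29316612] [ 9.83998038e-01  1.78178672e-01 -3.37459996e-05  4.70928902e-04] [0.20056511 0.0919721  0.31251722]
309.73919192359426
head [0.5968 0.0113] lobe deg 287.2 cost 596.7231725721372 2475 z 0.12970201716142882 0.12637218393500177
head in tool [ 4.81 -0.19 16.92]
reset_top 0.84 [ 0.5788 -0.0711  0.1023] tool [ 0.24  6.9  19.09]
start_top 0.98 [ 0.5661 -0.1305  0.0986] tool [-3.03 12.01 19.46]
start_top 0.61 [ 0.6007 -0.0025  0.1252] tool [ 4.7   1.24 16.8 ]
```

View pics/c.png

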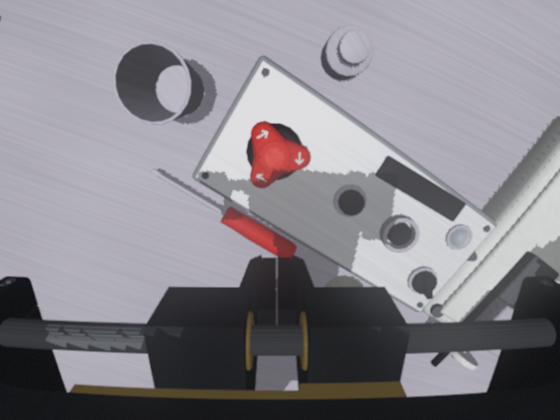

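Head is at (0.597, 0.011) with a lobe at 287°, and reset lies 84 mm away, which fits the 85 mm given. I'll move above the dome and press.

Call:
carry_out --motion '[4.8, -0.2, 0, 0, 0, 0, 0, 0, 5, 0, 0, 0, 0, 0, 4.4, 0, 0, 0, 0, 0, 0, 0, 0, 0, 0, 0, 0.5, 0, 0, 0, 0, 0, 0.4, 0, 0, 0, 0, 0, 0.3, 0, 0, 0, 0, 0, 0, 0, 0, 0]'

```text
clock: 5.0
tool_pos: [0.5979, 0.0128, 0.1882]
eef_rot: [0.984, 0.179, 0.002, 0.0]
contact_force: [0.7, -1.4, 5.1]
opening: 0.005
```

Call:
carry_out --motion '[0, 0, 0.3, 0, 0, 0, 0, 0, 0.2, 0, 0, 0, 0, 0, 0, 0, 0, 0]'

```text
clock: 5.38
tool_pos: [0.5979, 0.0128, 0.1834]
eef_rot: [0.984, 0.179, 0.002, 0.0]
contact_force: [-0.4, 0.4, 8.1]
opening: 0.006
```

Call:
carry_out --motion '[0, 0, 0.2, 0, 0, 0, 0, 0, 0.2, 0, 0, 0, 0, 0, 0, 0, 0, 0]'

```text
clock: 5.75
tool_pos: [0.5982, 0.0129, 0.1822]
eef_rot: [0.984, 0.179, 0.003, 0.001]
contact_force: [-5.5, -0.6, 27.5]
opening: 0.009
```

Bottom stop reached (27 N). I'll lift off and check that it stays in.

Call:
carry_out --motion '[0, 0, -4, 0, 0, 0, 0, 0, -5, 0, 0, 0, -4.8, 0.2, 0, 0, 0, 0, 0, 0, 0, 0, 0, 0, 0, 0, 0, 0, 0, 0]'

```text
clock: 6.38
tool_pos: [0.553, -0.0057, 0.2682]
eef_rot: [0.984, 0.179, 0.001, -0.0]
contact_force: [-0.4, -0.2, 0.1]
opening: 0.008
```

```bash
python3 look.py d.png 0.116
```

```text
6.375 [ 0.55298768 -0.00569962  0.26815185] [ 9.83867033e-01  1.78899798e-01  7.23086099e-04 -1.15910224e-05] [-0.37252521 -0.24581702  0.09027411]
309.73919192359426
head [0.5968 0.0115] lobe deg 287.9 cost 595.6197790957947 2498 z 0.12220686049719226 0.11868175586885152
head in tool [ 4.68 -0.07 15.22]
reset_top 0.58 [ 0.5794 -0.0706  0.1022] tool [ 0.16  7.01 16.59]
start_top 0.73 [ 0.5658 -0.1304  0.0989] tool [-3.21 12.12 16.93]
```

View pics/d.png

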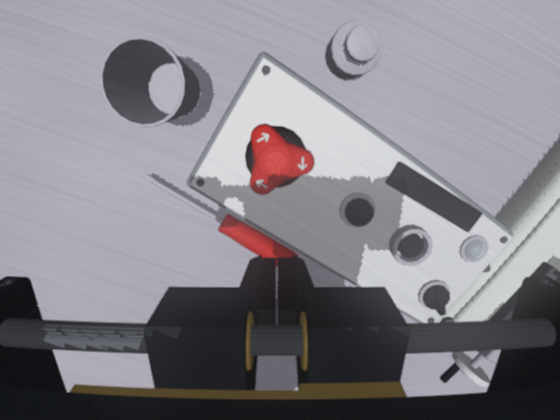

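Latched: the head sits 7.6 mm lower with nothing touching it. I'll check the fingertip's true size before pushing a lobe.

```bash
python3 - <<'E'
from h import *
st=monitor.get_state(); p=snapshot('wrist')
P=pts(p,st,p['range_z']>0); T=R.from_quat(st['eef_rot']).as_matrix(); L=(P-st['tool_pos'])@T*1000
L=L[(abs(L[:,1])<60)&(abs(L[:,0])<30)]
for z in range(0,70,8):
    S=L[(L[:,2]>=z)&(L[:,2]<z+8)]
    if len(S): print(z,len(S),S[:,:2].min(0).round(1),S[:,:2].max(0).round(1))
E
```

```text
0 98 [-11.2  -7.5] [11.9  8.2]
8 122 [-10.6  -8.8] [12.2  9.8]
16 1012 [ 1.7 -9.7] [12.  10.5]
24 501 [  8.5 -10.8] [12.2 11.1]
32 646 [  2.3 -15.6] [12.2 16.4]
40 722 [ -8.3 -15.1] [12.4 15.9]
48 464 [  8.9 -14.5] [12.2 14.8]
56 348 [  8.2 -13.5] [11.9 14.2]
64 13 [ 9.3 -7.7] [11.3  9.5]
```

Call:
carry_out --motion '[3.7, 1.6, 0, 0, 0, 0, 3.6, 1.6, 0, 0, 0, 0, 0, 0, 4, 0, 0, 0, 0, 0, 0, 0, 0, 0, 0, 0, 3.5, 0, 0, 0, 0, 0, 2.2, 0, 0, 0, 0, 0, 0, 0, 0, 0]'

```text
clock: 7.45
tool_pos: [0.6313, -0.0099, 0.1703]
eef_rot: [0.984, 0.179, -0.001, -0.0]
contact_force: [0.0, 0.7, 0.8]
opening: 0.008
```

```bash
python3 - <<'E'
from h import *
st=monitor.get_state(); print(st['clock'],st['tool_pos'],st['contact_force'],st['moment'])
T=R.from_quat(st['eef_rot']).as_matrix(); print('head in tool mm',(T.T@(np.array([.5968,.0114,.116])-st['tool_pos'])*1000).round(1))
a=snapshot('wrist')['frame'];b=snapshot('side')['frame'][180:320,290:480]
cv2.imwrite('pics/e.png',np.vstack([a[:,:,::-1][:260],cv2.resize(b,(456,336),interpolation=2)[:,:,::-1] if 0 else np.pad(cv2.resize(b,(456,336))[:,:,::-1],((0,0),(0,104),(0,0)))]))
E
```

```text
7.45 [ 0.63132781 -0.00990783  0.17034548] [0.01463876 0.66104317 0.76758209] [-0.00178339 -0.05563163 -0.0168513 ]
head in tool mm [-24.7 -32.1  54.4]
```

View pics/e.png

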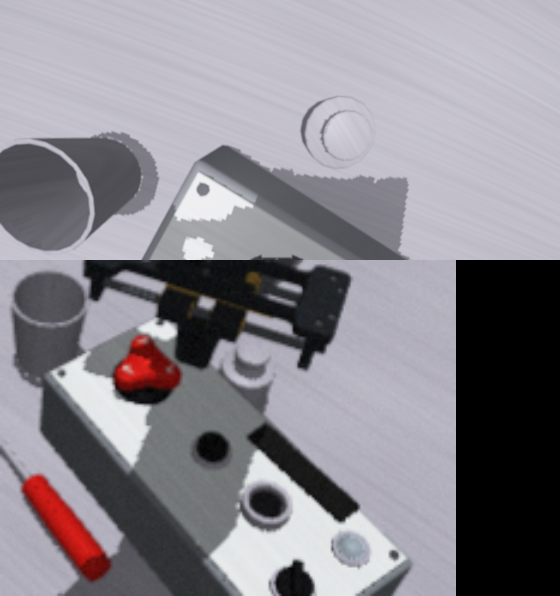

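The side view shows the closed fingertip beside the lobe facing reset (lobe near (165,380), tip near (195,355)), on its counter-clockwise side and clear of everything. I'll push along tool -x.

Call:
carry_out --motion '[-0.5, 0, 0, 0, 0, 0, -0.4, 0, 0, 0, 0, 0, -0.3, 0, 0, 0, 0, 0, -0.3, 0, 0, 0, 0, 0, 0, 0, 0, 0, 0, 0]'

```text
clock: 8.18
tool_pos: [0.6198, -0.0162, 0.1718]
eef_rot: [0.984, 0.179, 0.002, 0.001]
contact_force: [5.6, -1.2, 1.2]
opening: 0.003
```

Call:
carry_out --motion '[-0.4, -0.2, 0, 0, 0, 0, -0.3, 0, 0, 0, 0, 0, 0, 0, 0, 0, 0, 0]'

```text
clock: 8.55
tool_pos: [0.6129, -0.016, 0.1718]
eef_rot: [0.984, 0.179, 0.003, 0.0]
contact_force: [5.8, -0.5, 1.9]
opening: 0.003
```

```bash
cat > s.py <<'E'
from h import *
import sys
st=monitor.get_state(); print(st['clock'],st['tool_pos'],st['contact_force'])
T=R.from_quat(st['eef_rot']).as_matrix(); print('head in tool mm',(T.T@(np.array([.5968,.0114,.116])-st['tool_pos'])*1000).round(1))
p=snapshot('side')
for n in('stop_head','lobe_a'):
  for r in finder.masks_of(p,n)[:3]: W=pts(p,st,r['pixels']); print(n,r['p'],W.mean(0).round(4),np.percentile(W[:,2],95).round(4))
b=p['frame'][180:320,290:480]
cv2.imwrite('pics/'+sys.argv[1],cv2.resize(b,(456,336))[:,:,::-1])
E
python3 s.py f.png
```

```text
8.55 [ 0.61287029 -0.01599185  0.17176951] [ 5.7650391  -0.46199221  1.94892083]
head in tool mm [ -5.7 -31.4  55.7]
stop_head 0.53 [0.5946 0.0093 0.1285] 0.1302
lobe_a 0.53 [0.5787 0.0204 0.124 ] 0.1274
lobe_a 0.52 [ 0.5866 -0.0067  0.1234] 0.1286
```

View pics/f.png

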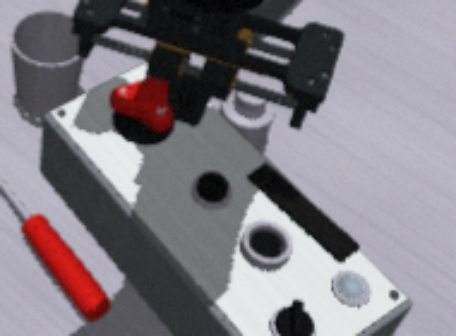

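The head is turned with the lobe pushed round, and its dome now reads z≈0.130, so it has sprung out. I'll retrace, lift, and go to look at the reset.

Call:
carry_out --motion '[1.2, 0, 0, 0, 0, 0, 1.2, 0, 0, 0, 0, 0, 0.6, 0.4, 0, 0, 0, 0, 0, 0, -4, 0, 0, 0, 0, 0, -5, 0, 0, 0, -4, -1.6, 0, 0, 0, 0, -3.5, -1.6, 0, 0, 0, 0, 0, 0, 0, 0, 0, 0]'

```text
clock: 9.7
tool_pos: [0.5555, -0.0059, 0.2605]
eef_rot: [0.984, 0.179, -0.003, 0.0]
contact_force: [-0.0, -0.1, -0.5]
opening: 0.006
```

```bash
python3 look.py g.png 0.124
```

```text
9.7 [ 0.55551478 -0.0058635   0.26051854] [ 9.83780205e-01  1.79359082e-01 -2.61252465e-03  4.91700994e-05] [-0.03029452 -0.14524233 -0.49892861]
309.73919192359426
head [0.5972 0.0114] lobe deg 287.5 cost 584.3453540274354 2454 z 0.12966840486242773 0.12640996744371372
head in tool [ 4.58 -0.13 13.63]
reset_top 0.71 [0.5767 0.0154 0.1223] tool [ 2.81 -1.23 13.81]
reset_top 0.64 [ 0.5792 -0.0707  0.1019] tool [1.000e-02 6.910e+00 1.585e+01]
```

View pics/g.png

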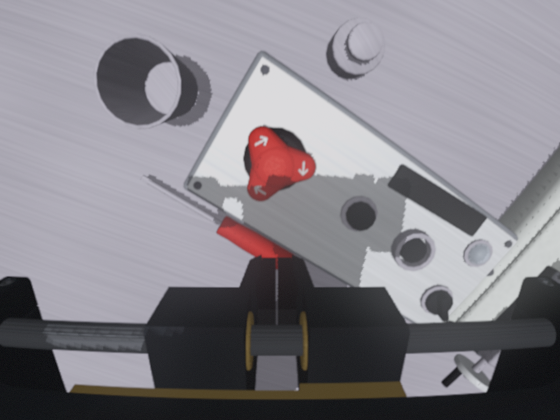

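The head is out (top z 0.1297) and turned back (287.5°). The reset cap is at pixel (360,212), tool offset (0, 6.9) cm. I'll press it.

Call:
carry_out --motion '[0, 3.5, 0, 0, 0, 0, 0, 3.4, 0, 0, 0, 0, 0, 0, 4.5, 0, 0, 0, 0, 0, 4.2, 0, 0, 0, 0, 0, 0, 0, 0, 0, 0, 0, 0.6, 0, 0, 0, 0, 0, 0.4, 0, 0, 0, 0, 0, 0, 0, 0, 0]'

```text
clock: 10.85
tool_pos: [0.5845, -0.0702, 0.165]
eef_rot: [0.984, 0.179, 0.002, 0.0]
contact_force: [1.5, -0.0, 3.3]
opening: 0.002
```

Call:
carry_out --motion '[-0.3, 0, 0.2, 0, 0, 0, 0, 0, 0.3, 0, 0, 0, 0, 0, 0, 0, 0, 0]'

```text
clock: 11.22
tool_pos: [0.5817, -0.071, 0.1613]
eef_rot: [0.984, 0.179, 0.002, 0.0]
contact_force: [-1.1, 1.2, 18.5]
opening: 0.005
```

Fully in (18 N, about 6 mm of travel). I'll hold briefly, then lift off and check.

Call:
carry_out --motion '[0, 0, 0.1, 0, 0, 0, 0, 0, -4, 0, 0, 0, 0, 0, -5, 0, 0, 0, -4, -3, -2, 0, 0, 0, 0, 0, 0, 0, 0, 0, 0, 0, 0, 0, 0, 0]'

```text
clock: 11.98
tool_pos: [0.5319, -0.0577, 0.2674]
eef_rot: [0.984, 0.179, -0.001, 0.0]
contact_force: [-0.2, -0.2, 0.9]
opening: 0.004
```

```bash
python3 look.py i.png 0.124; python3 - <<'E'
from h import *
st=monitor.get_state(); p=snapshot('side')
for n in ('strip','beaker','jar','weight','reset_top'):
    for r in finder.masks_of(p,n)[:1]: print(n,round(r['p'],2),np.median(pts(p,st,r['pixels']),0).round(3))
E
```

```text
11.975 [ 0.53186358 -0.05765155  0.26742063] [ 9.83879474e-01  1.78831808e-01 -5.76780183e-04  1.78653037e-04] [-0.17648145 -0.15776057  0.90985119]
309.73919192359426
head [0.5961 0.01  ] lobe deg 287.9 cost 550.6793686109462 2639 z 0.13033948389644917 0.1262078731658255
head in tool [ 8.41 -4.07 14.33]
reset_top 0.93 [ 0.5788 -0.0717  0.1028] tool [ 3.92  2.97 16.46]
start_top 0.93 [ 0.5657 -0.1299  0.0988] tool [ 0.64  7.95 16.86]
start_top 0.32 [ 0.579  -0.0717  0.1027] tool [ 3.94  2.97 16.47]
strip 0.7 [ 0.611 -0.132  0.096]
beaker 0.55 [0.601 0.129 0.055]
jar 0.81 [ 0.422 -0.154  0.076]
weight 0.54 [ 0.7   -0.038  0.044]
reset_top 0.72 [0.585 0.009 0.126]
```

View pics/i.png

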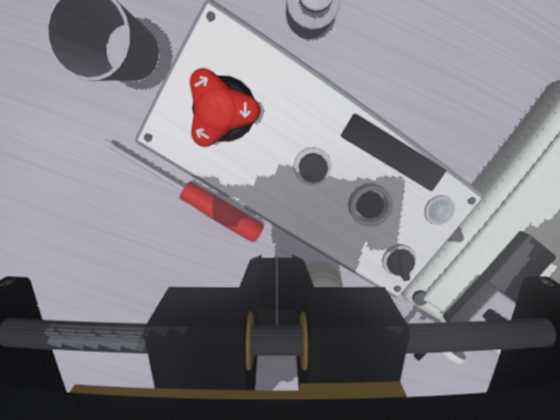

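The mushroom is out (about (220,107)), reset is back up at z 0.103 (about (313,165)), start is untouched, and the bystanders are in place. I'm handing in.

```bash
python3 -c "
from plant import workorder; print(workorder.finish_job())"
```

```text
the job is handed in; nothing more can be done
None
```

The stop-button check was carried out in full and handed in at about 12 s of the 45 s allowed. The system gave no verdict.

- **Mushroom pressed:** I pressed it to the bottom stop, with 27 N at the wrist. With the hand off, it stayed latched: the head measured about 7.6 mm lower.
- **Turned free:** I pushed the lobe facing the reset button clockwise with the closed fingertips, at about 6 N. The head sprang out, and after I let go it was back at its starting angle, within about half a degree.
- **Reset pressed:** It went fully in (about 6 mm of travel, 18 N) and came back to its normal height.

In the last look the mushroom was out and turned back, reset and start were at their out heights, and the wrist force was about zero. The strip, jar and weight measured within 6 mm of their first readings. The beaker's reading differed by about 12 mm, from a low-confidence detection. The hand did not go near it, and the picture showed nothing moved. I did not measure the screwdriver, outsole or gauge again.

- **Off-centre press:** The fingers landed about 5 mm off-centre on the reset cap, and I corrected about 3 mm of that while pressing.
- **False detections:** The finder twice reported the mushroom as the reset button, and I ruled those out by height and position.

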